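# Cull faulty tensile specimens and close their case

### The job

Two of the five aluminium test specimens in the open case are faulty: one has lost an end tab and one has a bent end. Lift both out and put them in the white reject tray, leaving the sound ones lying in place, then close the case lid fully. Do not disturb the glassware behind.

Things in the scene. Friction and masses are not known exactly. Their poses are not given: they have to be found in the camera images.
- case: Grey flat case fixed to the worktop: base 124 (x) x 248 (y) x 22 mm high, 4 mm walls and floor; origin under its centre, +x to its hinge side (away from the robot). Two black rails along y (8 mm thick, at x = -30 and +30 mm, tops 24 mm up) carry five specimens 44 mm apart in y, in any order; between the rails the space under them is free to the floor.
- lid (a joint): Lid angle, rad: 0 = fully shut, grows as it opens, stop at 1.25. Starts at 1.1 to 1.25, leaning over the specimens, so a tool pointing straight down fouls it: lean the tool back to the robot 30 to 45 degrees. Stiff hinge (0.14 N m friction): stays at any angle; a few newtons near its free edge push it down.
- lid_hinge (a point): Point on the lid's hinge axis in the middle of its length, at the case's x = +62 mm, y = 0, 22 mm above the worktop; the axis runs along the case's y. Its axes turn with the lid and equal the case's when the lid is shut.
- lid_top (a point): Point on the lid's outer (top) face, mid-length, 19 mm from its free front edge: a good place to push it shut. In the lid's frame at the hinge it lies at x = -105, z = +25 mm. The lid is a grey 124 x 248 x 25 mm shell, open below, 4 mm walls; shut, its top is 47 mm above the worktop.
- snapped_mid (a point): Faulty aluminium specimen, 10 mm thick, 0.04 kg: one 20 mm wide end tab is broken off, leaving a bare 12 mm wide stub at its -x end (towards the robot); 88 mm long in all (x = -39 to +49 mm). Lies flat on the rails along the case's x. Point: centre of the waist (grip it across y), half-way up the thickness, 29 mm above the worktop at the start. x along it, z up.
- bent_mid (a point): Faulty aluminium specimen, 98 mm developed length, 10 mm thick, 0.04 kg: it has both 20 mm wide tabs but its -x end (towards the robot) is bent 25 degrees sideways (to -y) in the flat plane beyond x = -16 mm. Lies flat on the rails along the case's x. Point: centre of the waist (grip it across y), half-way up the thickness, 29 mm above the worktop at the start. x along it, z up.
- sound_1_mid (a point): Sound aluminium specimen: straight flat dog-bone 98 mm long, 10 mm thick, waist 12 mm wide and 42 mm long, a 20 mm wide tab at both ends. Stays where it is. Lies flat on the rails along the case's x. Point: centre of the waist (grip it across y), half-way up the thickness, 29 mm above the worktop at the start. x along it, z up.
- sound_2_mid (a point): Sound aluminium specimen: straight flat dog-bone 98 mm long, 10 mm thick, waist 12 mm wide and 42 mm long, a 20 mm wide tab at both ends. Stays where it is. Lies flat on the rails along the case's x. Point: centre of the waist (grip it across y), half-way up the thickness, 29 mm above the worktop at the start. x along it, z up.
- sound_3_mid (a point): Sound aluminium specimen: straight flat dog-bone 98 mm long, 10 mm thick, waist 12 mm wide and 42 mm long, a 20 mm wide tab at both ends. Stays where it is. Lies flat on the rails along the case's x. Point: centre of the waist (grip it across y), half-way up the thickness, 29 mm above the worktop at the start. x along it, z up.
- tray: White square reject tray fixed to the worktop, 150 x 150 x 25 mm, 3 mm walls and floor, open on top; origin under its centre, z up.
- vial_mid (a point): Bystander: screw-cap vial 25 mm across, 60 mm high, loose, behind the case; point at its centre, half-way up.
- beaker_mid (a point): Bystander: small glass beaker 60 x 54 x 70 mm, loose, behind; point at its centre, half-way up.
- flask_mid (a point): Bystander: stoppered conical flask 75 mm across, 114 mm high, loose, behind; point on its axis, 50 mm up.
Things that resemble listed ones, but are neither listed nor needed, are in the scene too. Leave any pink look-alike of the part that bears bent_mid alone.

How it is judged (in metres and radians):
On the way, in this order (a step that is already met when the one before it is completed fails the run):
1. both faulty specimens lie in the reject tray, released (x of snapped_mid in the frame of tray between -0.07 and 0.07 m and y of snapped_mid in the frame of tray between -0.07 and 0.07 m and z of each of snapped_mid, bent_mid in the frame of tray below 0.03 m and x of bent_mid in the frame of tray between -0.07 and 0.07 m and y of bent_mid in the frame of tray between -0.07 and 0.07 m and contact force between the fingers and snapped below 0.1 N and contact force between the fingers and bent below 0.1 N and linear speed of each of snapped, bent below 0.02 m/s), for 0.2 s.
2. the lid is fully shut (value of joint lid below 0.05 rad), for 0.2 s.
At the end, for the whole second after the job is handed in: The snapped and the bent specimen are at rest inside the reject tray (centres within 70 mm of its middle along both its axes and less than 30 mm above its underside), the lid is shut to within 0.05 rad, and the three sound specimens lie within 20 mm of where they lay (x of snapped_mid in the frame of tray between -0.07 and 0.07 m and y of snapped_mid in the frame of tray between -0.07 and 0.07 m and z of each of snapped_mid, bent_mid in the frame of tray below 0.03 m and x of bent_mid in the frame of tray between -0.07 and 0.07 m and y of bent_mid in the frame of tray between -0.07 and 0.07 m and linear speed of each of snapped, bent below 0.02 m/s and value of joint lid below 0.05 rad and distance of each of sound_1_mid, sound_2_mid, sound_3_mid from where it was at the start of the episode below 0.02 m); the robot touches nothing.
It fails at once if a sound specimen is moved more than 20 mm (distance of any of sound_1_mid, sound_2_mid, sound_3_mid from where it was at the start of the episode above 0.02 m).
It fails at once if glassware behind is moved more than 30 mm (distance of any of vial_mid, beaker_mid, flask_mid from where it was at the start of the episode above 0.03 m).
It also fails if it takes over 72 s, if anything falls off the work surface, if the arm or the gripper's body presses on something with over 40 N, if the wrist force passes 120 N, or if a joint passes its speed limit or range.

### The arm

A 6-joint arm with a two-finger parallel gripper is mounted at the origin on a cart in front of the work surface, level with it; the furniture and walls round the work are solid. World frame = base frame: x ahead of the robot, y to its left, z up, the work surface at z = 0. Lengths are in mm, angles in rad, forces in N, time in s.
With the tool pointing down it reaches from about 300 to 950 mm from the base axis. Payload 3.1 kg.
Tool frame: the origin (TCP) lies midway between the tips of the shut fingers; the grasp point (between the pads) lies 19 mm behind it (robot.grasp_offset is the distance from the TCP to the grasp point, in mm); y points along the fingers, x is the direction in which the jaws open and shut, and the axes are right-handed (so a half turn about y gives the same grasp; the last joint's range is limited). The gripper opens to 85 mm and grips with 20 to 120 N. Pads are 22 mm wide; open, the fingers measure 114 mm over their backs; the gripper's body (76 mm by 85 mm) begins 54 mm behind the grasp point. The pads swing forward as they close: fully open they stand 13 mm farther back than shut.
Start: joints at [1.15, 0.308, 1.634, -0, 1.2, -0.07], TCP at [214.807, 586.933, 231.272] pointing down, gripper open.
Joint ranges: [-3.06, 3.06], [-0.79, 1.96], [0.05, 2.63], [-1.19, 4.34], [0.05, 2.64], [-2.94, 2.94]. Speed limits (rad/s): [2.79, 2.79, 3.14, 3.14, 3.14, 3.14].

### API

Orientations are given as a 3x3 rotation matrix whose columns are the frame's x, y, z axes.
In Python, from workcell import robot gives the robot as it stands.
- The arm moves only by the tool servo_tool, never from a script. Its argument "increments" is a list of rows, each a list of 2 entries, a list of its own where there are three numbers: the shift along the tool's x, y, z in mm, then the turn, a rotation vector about the tool's x, y, z in rad. A call has 1 to 20 rows; each row is the pose to reach, as a shift and turn from the pose commanded when the call began, along the tool's axes at that moment; what a row does not reach only later rows make up. A row lasts 1/12 s, in which the tool goes at most 41.7 mm and 7.16 degrees, less where a joint would pass 70% of its speed; a pose out of reach is approached as far as the arm can. A call with a gripper value outside its range is refused whole. "fingers" is the opening, from 0 (shut) to 1 (fully open), set as the call begins (left out, the last holds). The fingers move at their own pace and stop on an object; "squeeze" is the grip in N (left out, the last holds). Time passes only in rows, so rows that repeat a pose let the fingers close. It gives the time, the measured TCP pose, the force and the opening at its end, in the units of the state.
- robot.read_state(): the state, without advancing time (a new reading comes with each control period).
- robot.read_camera(name): name is "scene" or "side" or "wrist"; returns (picture, depth): 480x640x3 uint8, red, green, blue; 480x640 float32, mm along the optical axis (not along the pixel's ray), 0 where there is no reading.
- robot.camera_info(name): a dict with "fx", "fy", "cx", "cy" (pixels), "xyz" and "orientation" of the camera in the world; the wrist camera has in their place "hand_eye" (4x4, takes a point from camera to tool coordinates, whose origin is the TCP and whose axes are the tool frame's). Camera axes: x right, y down, z forward; pixel columns grow to the right and rows downward; lengths in mm; the calibration is good to about 2 mm. A picture is of the moment at which its call begins: read the wrist's pose just before it. camera_info takes no time and is no camera call.
- robot.job_done(): hands the job in, once; it reports no verdict.
The state is a dict: "clock": time; "qpos": joint angles; "joint_velocities": joint speeds; "joint_torque": joint torques, N m; "ee_pos": TCP position; "orientation": TCP orientation; "ft_force": force on the tool from outside, world axes, zero at the start; "wrist_torque": the same for the moment, N m; "width": finger opening in mm.
Only numpy, scipy, OpenCV 4.12 (cv2) and the standard library are available. Lean on these libraries where they do the work, as an engineer would, in place of code of your own. Each camera call takes 0.05 s, during which the arm holds its last target. There are 200 camera calls.

## Working session

There is one attempt and no reset: what is moved stays moved. The work goes in short steps, Python scripts to look and compute and a tool call to move; the robot and the scene stay as the last step left them, time stands still between calls to the robot, and variables do not carry over. Pictures are saved under pics/ and viewed, about 8 in all and at most 12, crops included, and the job is handed in when it is done.

Besides the shell and the picture viewer there is one more tool, called after "Request:" as name(argument=value, ...), one argument or row to a line, values as JSON. servo_tool: Moves the arm, as the interface text tells. Its arguments: {"type":"object","properties":{"increments":{"type":"array"},"fingers":{"type":"number"},"squeeze":{"type":"number"}},"required":["increments"]}

```bash
mkdir -p pics; ls
cat > h.py <<'E'
import numpy as np, cv2
from workcell import robot
def snap(name,tag):
    s=robot.read_state(); p,d=robot.read_camera(name)
    cv2.imwrite(f'pics/{tag}.png',p[:,:,::-1]); np.savez(f'{tag}.npz',d=d,p=p,pos=s['ee_pos'],R=s['orientation'])
    return p,d
def cam(name,tag):
    z=np.load(f'{tag}.npz'); i=robot.camera_info(name)
    if name=='wrist':
        T=np.eye(4);T[:3,:3]=z['R'];T[:3,3]=z['pos'];T=T@np.array(i['hand_eye'])
    else:
        T=np.eye(4);T[:3,:3]=np.array(i['orientation']);T[:3,3]=i['xyz']
    return i,T,z['d']
def px(name,tag,uv):
    i,T,d=cam(name,tag); out=[]
    for u,v in uv:
        w=d[int(v)-1:int(v)+2,int(u)-1:int(u)+2]; w=w[w>0]; z=np.median(w) if w.size else np.nan
        out.append((T@[(u-i['cx'])/i['fx']*z,(v-i['cy'])/i['fy']*z,z,1])[:3])
    return np.array(out)
def cloud(name,tag):
    i,T,d=cam(name,tag); v,u=np.mgrid[:480,:640]
    P=np.stack([(u-i['cx'])/i['fx']*d,(v-i['cy'])/i['fy']*d,d],-1)@T[:3,:3].T+T[:3,3]
    P[d<=0]=np.nan; return P
def inc(goal,zt=None):
    pass
E
python3 - <<'E'
from h import *
np.set_printoptions(precision=3,suppress=True)
for n in('scene','side'):
    snap(n,n+'0'); print(robot.camera_info(n))
print(robot.camera_info('wrist')); print(robot.read_state())
E
```

```text
pics
{'fx': 543.465443329424, 'fy': 543.465443329424, 'cx': 320.3202640578809, 'cy': 247.00418905736322, 'xyz': array([-100.97 , -926.279,  801.664]), 'orientation': array([[ 0.75 , -0.383,  0.54 ],
       [-0.662, -0.404,  0.632],
       [-0.024, -0.831, -0.556]])}
{'fx': 589.9284506373356, 'fy': 589.9284506373356, 'cx': 318.1164736651078, 'cy': 240.4998118414245, 'xyz': array([122.218, 814.966, 953.615]), 'orientation': array([[-0.882, -0.308,  0.356],
       [-0.47 ,  0.56 , -0.682],
       [ 0.011, -0.769, -0.639]])}
{'fx': 426.859987771502, 'fy': 426.859987771502, 'cx': 314.1776695253314, 'cy': 241.1434265412026, 'hand_eye': array([[   1.   ,   -0.001,    0.001,   -0.327],
       [  -0.001,   -0.327,    0.945, -143.257],
       [  -0.001,   -0.945,   -0.327,   83.674],
       [   0.   ,    0.   ,    0.   ,    1.   ]])}
{'clock': 0.1, 'qpos': array([ 1.15 ,  0.309,  1.635, -0.   ,  1.2  , -0.07 ]), 'joint_velocities': array([ 0.001, -0.003, -0.001,  0.001,  0.002,  0.001]), 'joint_torque': array([ -0.   , -41.641, -27.764,  -0.   ,   0.004,  -0.   ]), 'ee_pos': array([214.519, 586.233, 230.152]), 'orientation': array([[ 0.344, -0.001, -0.939],
       [ 0.939, -0.002,  0.344],
       [-0.002, -1.   ,  0.   ]]), 'ft_force': array([-0.865, -0.   , -0.009]), 'wrist_torque': array([ 0.008, -0.003,  0.012]), 'width': 85.38152855589682}
```

View pics/scene0.png

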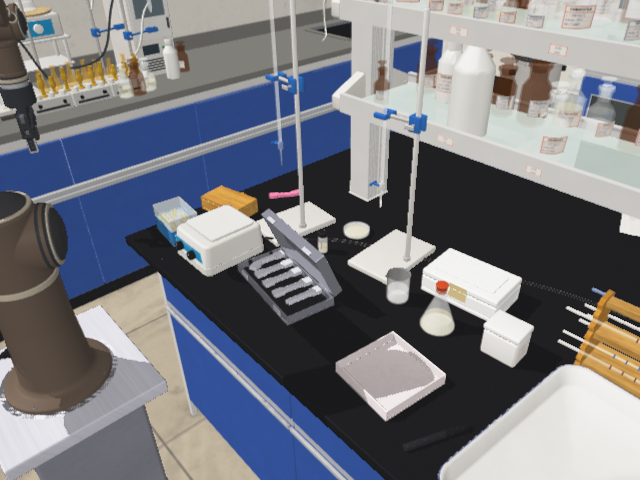

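View pics/side0.png

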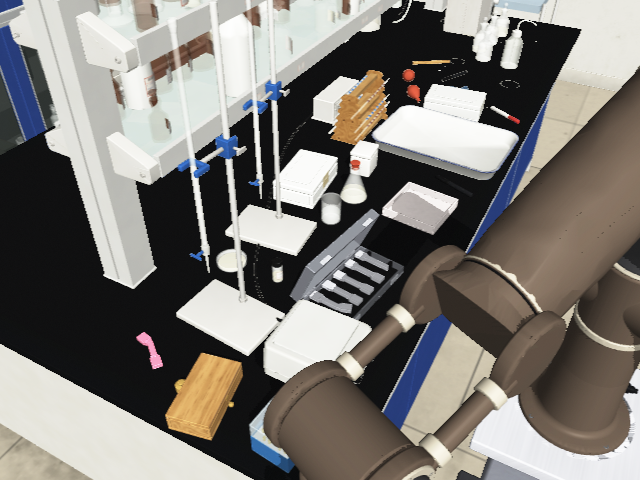

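Scene view: case at about (290,270) with its lid open, tray at (390,373), and beaker (398,285), flask (438,315) and vial (322,243) behind. Side view: case at (350,270), tray at (420,205). A pink decoy lies at (150,350). I'll enlarge the case next.

Run:
```python
from h import *
a=cv2.imread('pics/scene0.png')[200:330,230:350]; b=cv2.imread('pics/side0.png')[200:330,280:410]
a=cv2.resize(a,None,fx=3.2,fy=3.2,interpolation=2);b=cv2.resize(b,None,fx=3.2,fy=3.2,interpolation=2)
cv2.imwrite('pics/c1.png',np.hstack([a,b])); print(a.shape,b.shape)
np.set_printoptions(precision=1,suppress=True)
print('tray scene TL,BL,BR,TR rims',px('scene','scene0',[(394,335),(338,376),(385,412),(444,376)]))
print('tray side',px('side','side0',[(397,184),(457,206),(435,232),(383,208)]))
# tray by white cloud points near
P=cloud('scene','scene0'); p=np.load('scene0.npz')['p'].astype(int)
m=(P[...,2]>18)&(P[...,2]<32); m[:325]=0;m[420:]=0;m[:,:330]=0;m[:,450:]=0
q=P[m][:,:2].astype(np.float32); print(len(q),cv2.minAreaRect(q))
m=(P[...,2]>2)&(P[...,2]<32); m[:325]=0;m[420:]=0;m[:,:330]=0;m[:,450:]=0
q=P[m][:,:2].astype(np.float32); print(len(q),cv2.minAreaRect(q))
```

```text
(416, 384, 3) (416, 416, 3)
tray scene TL,BL,BR,TR rims [[ 553.6 -388.1   18.8]
 [ 403.2 -378.7   -0.5]
 [ 392.3 -512.5   22.3]
 [ 537.  -529.6   21.3]]
tray side [[ 575.1 -538.7   -1.2]
 [ 389.  -512.1    3.8]
 [ 404.1 -376.7    2.5]
 [ 554.2 -383.6   21.2]]
913 ((526.4344482421875, -454.145751953125), (154.02920532226562, 258.7845764160156), 84.18546295166016)
4681 ((495.755126953125, -440.1230163574219), (253.60801696777344, 251.7150115966797), 47.4996337890625)
```

View pics/c1.png

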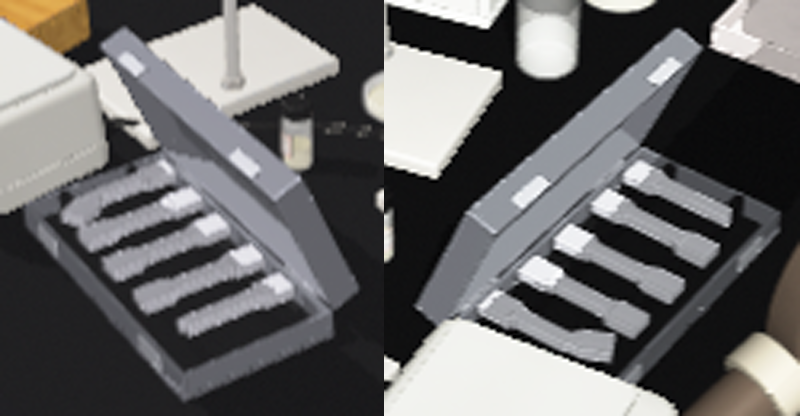

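The bent specimen is at the case's +y end and the snapped one at its -y end. Next I'll fit the case pose from the specimen tops.

Run:
```python
from h import *
np.set_printoptions(precision=1,suppress=True)
def s2(u,v): return (230+u/3.2,200+v/3.2)
def d2(u,v): return (280+(u-384)/3.2,200+v/3.2)
print('scene: front-right, back-right, front-left', px('scene','scene0',[s2(186,372),s2(330,312),s2(32,212)]))
print('side: front-right corner, ', px('side','side0',[d2(777,222)]))
print('snapped: tab far, stub end',px('side','side0',[d2(640,172),d2(728,215)]),px('scene','scene0',[s2(278,287),s2(190,325)]))
print('s3 ',px('side','side0',[d2(608,205),d2(705,250)]))
print('bent far, near',px('side','side0',[d2(497,305),d2(600,350)]),px('scene','scene0',[s2(160,170),s2(72,212)]))
# specimen tops
for n in('scene','side'):
    P=cloud(n,n+'0'); m=(abs(P[...,2]-34)<4)&(P[...,0]>300)&(P[...,0]<650)&(P[...,1]>-330)&(P[...,1]<150)
    print(n,m.sum(),P[m].min(0),P[m].max(0))
# balance
P=cloud('scene','scene0'); w=P[205:275,175:265].reshape(-1,3); w=w[(w[:,2]>20)&(w[:,0]<700)]
print('bal',np.percentile(w,[1,50,99],axis=0))
P=cloud('side','side0'); w=P[300:380,262:372].reshape(-1,3);w=w[(w[:,2]>30)]
print('bal side',np.percentile(w,[1,50,99],axis=0))
```

```text
scene: front-right, back-right, front-left [[ 438.2 -179.     5.3]
 [ 543.2 -212.5   20.4]
 [ 458.2   35.5   19.5]]
side: front-right corner,  [[ 419.6 -188.9   16.1]]
snapped: tab far, stub end [[ 525.  -174.5   31.7]
 [ 448.3 -160.7   33. ]] [[ 524.2 -178.7   33.6]
 [ 453.4 -166.8   31.5]]
s3  [[ 529.3 -128.2   33.3]
 [ 447.9 -117.6   34. ]]
bent far, near [[551.5   1.4  33.7]
 [471.2   4.9  32.9]] [[555.3  -2.1  31.9]
 [471.4  -0.9  32.1]]
scene 1458 [ 377.4 -316.1   30. ] [649.7 125.   38. ]
side 1490 [ 441.9 -312.8   30. ] [649.3  32.9  37.9]
bal [[365.8 -25.1  20.9]
 [452.5  97.3  77.8]
 [623.7 309.6  98.6]]
bal side [[228.9  -1.3  31.9]
 [460.5 180.5  95.9]
 [550.2 572.5 588.7]]
```

```bash
cat >> h.py <<'E'
from scipy.spatial.transform import Rotation as Ro
PSI=-0.157
def orient(th,psi=PSI):
    x=np.array([-np.sin(psi),np.cos(psi),0]); y=np.array([np.sin(th)*np.cos(psi),np.sin(th)*np.sin(psi),-np.cos(th)])
    return np.c_[x,y,np.cross(x,y)]
def plan(goals):
    """goals: (world TCP xyz, R) -> shift/turn in the present tool axes"""
    s=robot.read_state(); R=np.array(s['orientation']); p=np.array(s['ee_pos'])
    for g,Rg in goals:
        d=R.T@(np.array(g)-p); w=Ro.from_matrix(R.T@Rg).as_rotvec()
        print('shift',np.round(d,1),'turn',np.round(w,3),'rows',np.linalg.norm(d)/41.7,np.linalg.norm(w)/.125)
E
python3 - <<'E'
from h import *
plan([((450,-75,240),orient(0))])
print(px('scene','scene0',[(262,232),(258,240),(214,262),(210,268),(262,246),(228,210)]).round())
E
```

```text
shift [-540.1   -8.8 -448.4] turn [-0.    -0.194 -0.002] rows 16.83408245890345 1.5505158933797598
[[599. 136.  12.]
 [537.  64.  49.]
 [404.  64.  44.]
 [391.  63.  33.]
 [547.  65.  25.]
 [525. 175.  95.]]
```

Request:
servo_tool(
  increments=[
    [[-540,-9,-448],[0,-0.194,0]],
    [[-540,-9,-448],[0,-0.194,0]],
    [[-540,-9,-448],[0,-0.194,0]],
    [[-540,-9,-448],[0,-0.194,0]],
    [[-540,-9,-448],[0,-0.194,0]],
    [[-540,-9,-448],[0,-0.194,0]],
    [[-540,-9,-448],[0,-0.194,0]],
    [[-540,-9,-448],[0,-0.194,0]],
    [[-540,-9,-448],[0,-0.194,0]],
    [[-540,-9,-448],[0,-0.194,0]],
    [[-540,-9,-448],[0,-0.194,0]],
    [[-540,-9,-448],[0,-0.194,0]],
    [[-540,-9,-448],[0,-0.194,0]],
    [[-540,-9,-448],[0,-0.194,0]],
    [[-540,-9,-448],[0,-0.194,0]],
    [[-540,-9,-448],[0,-0.194,0]],
    [[-540,-9,-448],[0,-0.194,0]],
    [[-540,-9,-448],[0,-0.194,0]],
    [[-540,-9,-448],[0,-0.194,0]],
    [[-540,-9,-448],[0,-0.194,0]],
  ],
  fingers=0.35,
  squeeze=50,
)

```text
clock: 1.77
ee_pos: [449.1, -73.7, 239.6]
orientation: [[0.157, -0.002, -0.988], [0.988, 0.001, 0.157], [0.001, -1.0, 0.002]]
ft_force: [-0.4, 0.2, -0.2]
width: 29.5
```

Run:
```python
from h import *
snap('wrist','w1'); s=robot.read_state(); print(s['clock'],s['ee_pos'],s['width'],s['qpos'])
```

```text
1.8167 [449.08599528 -73.1271531  239.66578071] 30.015367816651768 [-2.57543087e-01 -3.54240105e-02  2.00684278e+00  5.79084550e-04
  1.17197999e+00 -1.67231836e+00]
```

View pics/w1.png

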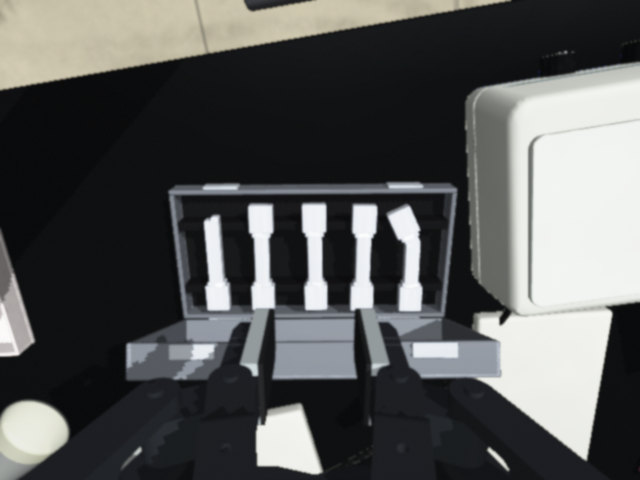

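Wrist view, with the robot at the top: snapped on the left, its stub at (213,222) and tab at (217,297). Bent on the right, its tab at (404,222), waist at (411,262) and far tab at (410,297).

Run:
```python
from h import *
np.set_printoptions(precision=1,suppress=True)
print('snapped ends',px('wrist','w1',[(213,219),(216,258),(217,307)]))
print('bent',px('wrist','w1',[(411,258),(411,275),(410,307)]))
print('sound2',px('wrist','w1',[(314,208),(315,258),(316,307)]))
P=cloud('wrist','w1')
m=(abs(P[...,2]-33)<5); m[:200]=0;m[312:]=0;m[:,:180]=0;m[:,440:]=0
n,l,st,c=cv2.connectedComponentsWithStats(m.astype(np.uint8))
for i in range(1,n):
    if st[i,4]>300:
        q=P[l==i]; print(st[i],q.mean(0),cv2.minAreaRect(q[:,:2].astype(np.float32)))
m=(P[...,2]>60)&(P[...,2]<160); m[:80]=0; m[320:]=0; m[:,:460]=0
q=P[m];print('bal',np.percentile(q,[1,50,99],axis=0)); m&=(P[...,2]>85);print(np.percentile(P[m],[1,50,99],axis=0))
# lid front-edge
print('lid',px('wrist','w1',[(140,376),(490,374),(200,376),(300,376),(300,322)]))
```

```text
snapped ends [[ 451.9 -160.9   35.1]
 [ 487.  -166.8   34.7]
 [ 534.1 -177.1   34.3]]
bent [[514.1   1.7  34.6]
 [530.5   0.4  34.1]
 [561.9  -3.2  34.6]]
sound2 [[456.1 -75.   34.6]
 [500.8 -81.3  34.5]
 [548.4 -87.9  34.4]]
[ 249  204   26  107 1992] [ 491.8 -126.9   34.5] ((495.4613952636719, -127.74331665039062), (20.08355140686035, 98.14632415771484), 80.26229858398438)
[ 302  204   25  106 1961] [499.2 -81.3  34.6] ((502.30328369140625, -81.88597106933594), (19.692541122436523, 98.00899505615234), 82.06942749023438)
[ 350  205   27  106 2000] [505.9 -39.8  34.5] ((509.4985656738281, -40.06788635253906), (20.116186141967773, 97.75099182128906), 81.03992462158203)
[ 387  205   35  107 2063] [514.5  -0.9  34.5] ((517.1738891601562, -1.5560903549194336), (99.62813568115234, 25.090248107910156), 0.496545672416687)
[ 205  216   26   95 1635] [ 497.  -169.4   34.2] ((493.879150390625, -169.33778381347656), (20.34625816345215, 88.48237609863281), 80.72293853759766)
bal [[388.5  63.3  62.1]
 [460.1 100.9  96.3]
 [552.6 150.7  98.6]]
[[393.8  66.8  85.5]
 [463.8 106.6  96.7]
 [552.8 151.2  98.6]]
lid [[ 522.  -201.9  145.8]
 [ 556.9   26.   146.1]
 [ 528.5 -163.   145.5]
 [ 538.5  -97.7  146.2]
 [ 565.  -105.8   27.7]]
```

Run:
```python
from h import *
R=orient(.61,-.11); G=np.array([514.3,1.5,30.5])
t=G+17*R[:,1]; print(t)
plan([(t-120*R[:,1],R)])
```

```text
[5.23979887e+02 4.30896922e-01 1.65659837e+01]
shift [ 81.  124.8   5.9] turn [-0.612 -0.045 -0.013] rows 3.571583522510887 4.907341473796485
```

Request:
servo_tool(
  increments=[
    [[81,125,6],[-0.612,-0.045,-0.013]],
    [[81,125,6],[-0.612,-0.045,-0.013]],
    [[81,125,6],[-0.612,-0.045,-0.013]],
    [[81,125,6],[-0.612,-0.045,-0.013]],
    [[81,125,6],[-0.612,-0.045,-0.013]],
    [[81,125,6],[-0.612,-0.045,-0.013]],
    [[81,125,6],[-0.612,-0.045,-0.013]],
    [[81,125,6],[-0.612,-0.045,-0.013]],
    [[81,125,6],[-0.612,-0.045,-0.013]],
  ],
  fingers=0.33,
)

```text
clock: 2.57
ee_pos: [458.7, 7.3, 117.1]
orientation: [[0.11, 0.573, -0.812], [0.994, -0.064, 0.089], [-0.001, -0.817, -0.576]]
ft_force: [1.0, 0.7, 0.8]
width: 28.0
```

Run:
```python
from h import *
snap('wrist','w2')
np.set_printoptions(precision=3,suppress=True)
P=cloud('wrist','w2'); R=np.load('w2.npz')['R'];p=np.load('w2.npz')['pos']; L=(P-p)@R
# specimen top points near the waist ahead of tool
m=(abs(P[...,2]-34)<4)&(abs(L[...,0])<25)&(abs(P[...,0]-514)<18); q=P[m]; l=L[m]
print(m.sum(), q.mean(0), np.percentile(l[:,0],[2,50,98]))
R=orient(.61,-.11); G=np.array([514.3,1.5,30.5]); t=G+17*R[:,1]; plan([(t,R)])
```

```text
747 [512.412   2.671  34.772] [-4.606  1.194  7.343]
shift [  0.7 120.    5.8] turn [ 0.006 -0.    -0.001] rows 2.8803668667478552 0.0487867640969976
```

View pics/w2.png

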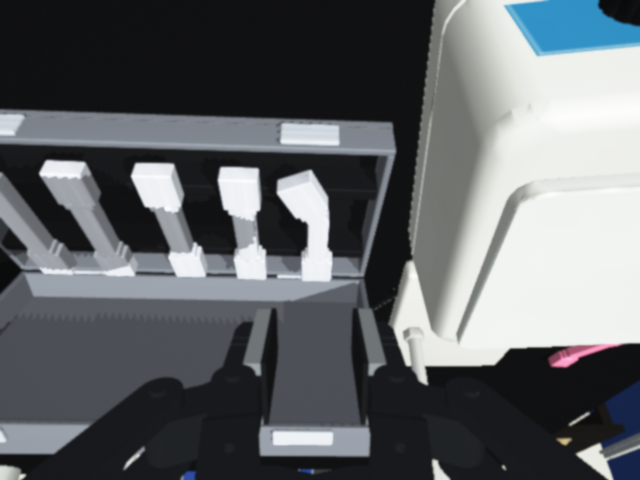

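View: the jaws line up with the bent specimen at (315,235). Lateral error is about 1 mm, so I'll go in.

Request:
servo_tool(
  increments=[
    [[1,35,1],[0,0,0]],
    [[1,70,2],[0,0,0]],
    [[1,100,3],[0,0,0]],
    [[1,120,3],[0,0,0]],
    [[1,120,3],[0,0,0]],
    [[1,120,3],[0,0,0]],
  ],
)

```text
clock: 3.12
ee_pos: [526.1, 6.2, 63.6]
orientation: [[0.121, 0.537, -0.835], [0.993, -0.073, 0.097], [-0.009, -0.84, -0.542]]
ft_force: [0.3, 0.1, -0.2]
width: 28.4
```

Run:
```python
from h import *
s=robot.read_state(); print(s['ee_pos'],s['ft_force'],s['clock'],s['width'])
R=orient(.61,-.11); G=np.array([514.3,1.5,30.5]); t=G+17*R[:,1]; plan([(t,R)])
```

```text
[526.10196748   6.1783777   63.55392389] [ 0.29859514  0.09872249 -0.23153234] 3.1167 28.37533188739627
shift [-5.5 38.8 26.7] turn [-0.037 -0.005 -0.014] rows 1.1363473982191008 0.3197955433490856
```

Run:
```python
from h import *
s=robot.read_state(); print(s['qpos'],s['joint_velocities'],s['joint_torque'])
```

```text
[-0.03950744  0.19003681  2.36003616 -1.19465011  0.05609846 -0.31241255] [ 0.02139862  0.73142266 -0.54054909 -0.00090622 -0.00907799  0.18213915] [  0.06967613 -28.35674644 -15.39057612  -4.37023535  -0.64555194
   0.57861328]
```

Run:
```python
from h import *
R=orient(.35,-.1); plan([((480,5,115),R)])
print(robot.read_state()['qpos'], robot.read_state()['orientation'])
```

```text
shift [ -7.2 -67.9  10.5] turn [ 0.223 -0.015 -0.018] rows 1.6568433184306404 1.7926868146590158
[-0.03950744  0.19003681  2.36003616 -1.19465011  0.05609846 -0.31241255] [[ 0.12146253  0.53716821 -0.83468388]
 [ 0.99255448 -0.07342301  0.09718371]
 [-0.009081   -0.8402734  -0.54208685]]
```

Request:
servo_tool(
  increments=[
    [[0,-60,0],[0.05,0,0]],
    [[0,-106,-20],[0.15,0,0]],
    [[0,-106,-20],[0.26,0,0]],
    [[0,-106,-20],[0.26,0,0]],
    [[0,-106,-20],[0.26,0,0]],
    [[0,-106,-20],[0.26,0,0]],
    [[0,-106,-20],[0.26,0,0]],
    [[0,-106,-20],[0.26,0,0]],
  ],
)

```text
clock: 3.78
ee_pos: [489.0, 13.0, 169.7]
orientation: [[0.118, 0.313, -0.942], [0.993, -0.044, 0.109], [-0.007, -0.949, -0.316]]
ft_force: [1.2, -0.1, 0.5]
width: 28.3
```

```bash
cat > fk.py <<'E'
import numpy as np
from scipy.spatial.transform import Rotation as Ro
from scipy.optimize import least_squares
from workcell import robot
def fk(q,p):
    h,a1,a2,a3,L3,d6=p
    Rz=lambda a:Ro.from_euler('z',a); Ry=lambda a:Ro.from_euler('y',a)
    R1=Rz(q[0]); R2=R1*Ry(q[1]); R3=R2*Ry(q[2]); R5=R3*Rz(q[3])*Ry(q[4]); R6=R5*Rz(q[5])
    x=R1.apply([a1,0,h])+R2.apply([0,0,a2])+R3.apply([a3,0,L3])+R5.apply([0,0,d6])
    M=R6.as_matrix() # col z = approach ; tool axes: y=approach
    return x,M
E
python3 - <<'E'
from fk import *
np.set_printoptions(precision=3,suppress=True)
s=robot.read_state(); print(s['ee_pos'],s['qpos'],s['clock'])
D=[([1.15,.308,1.634,0,1.2,-.07],[214.807,586.933,231.272]),([-2.57543087e-01,-3.54240105e-02,2.00684278,5.79084550e-04,1.17197999,-1.67231836],[449.09,-73.13,239.67]),
([-0.03950744,0.19003681,2.36003616,-1.19465011,0.05609846,-0.31241255],[526.1,6.18,63.55]),(s['qpos'],s['ee_pos'])]
f=lambda p:np.concatenate([(fk(q,p)[0]-x) for q,x in D])/3
f2=lambda p:np.r_[f(p),(p-[250,0,400,0,400,200])/300]
r=least_squares(f2,[250,0,400,0,400,200]); print(r.x,f(r.x)*3)
for q in(s['qpos'],D[2][0]): print(fk(q,r.x)[1])
print(np.array(s['orientation'])); np.save('fkp.npy',r.x)
E
```

```text
[488.986  12.952 169.732] [-0.043 -0.058  2.222 -0.05   0.657 -1.462] 3.7833
[-40.604 125.47  438.502 -85.279 353.707  99.343] [ 38.011 -22.011  -2.184   4.183 -46.204  -0.806   3.218 -32.288  -3.078
 -17.307 -36.113   6.097]
[[-0.118 -0.942  0.313]
 [-0.993  0.109 -0.044]
 [ 0.007 -0.316 -0.949]]
[[-0.121 -0.835  0.537]
 [-0.993  0.097 -0.073]
 [ 0.009 -0.542 -0.84 ]]
[[ 0.118  0.313 -0.942]
 [ 0.993 -0.044  0.109]
 [-0.007 -0.949 -0.316]]
```

```bash
sed -i 's/h,a1,a2,a3,L3,d6=p/h,a1,a2,a3,L3,d6,e=p/; s/\[a1,0,h\]/[a1,e,h]/' fk.py
cat >> fk.py <<'E'
def tool(q,p):
    x,M=fk(q,p); return x,np.c_[-M[:,0],M[:,2],M[:,1]]
lo=np.array([-3.06,-.79,.05,-1.19,.05,-2.94]);hi=np.array([3.06,1.96,2.63,4.34,2.64,2.94])
def ik(g,R,p,q0):
    def f(q):
        x,T=tool(q,p); return np.r_[(x-g)/100,Ro.from_matrix(R.T@T).as_rotvec()]
    r=least_squares(f,np.clip(q0,lo+1e-3,hi-1e-3),bounds=(lo,hi)); return r.x,np.linalg.norm(r.fun)
E
python3 - <<'E'
from fk import *
np.set_printoptions(precision=3,suppress=True)
s=robot.read_state()
D=[([1.15,.308,1.634,0,1.2,-.07],[214.807,586.933,231.272]),([-2.57543087e-01,-3.54240105e-02,2.00684278,5.79084550e-04,1.17197999,-1.67231836],[449.09,-73.13,239.67]),
([-0.03950744,0.19003681,2.36003616,-1.19465011,0.05609846,-0.31241255],[526.1,6.18,63.55]),(s['qpos'],s['ee_pos'])]
f=lambda p:np.concatenate([(fk(q,p)[0]-x) for q,x in D])
f2=lambda p:np.r_[f(p),(p-[250,0,400,0,400,200,0])/300]
r=least_squares(f2,[250,0,400,0,400,200,0]); p=r.x; print(p,f(p)); np.save('fkp.npy',p)
from h import orient
for name,G,psis in(('bent',[514.3,1.5,30.5],(-.1,0,.05)),('snap',[489,-168.5,30.5],(-.16,-.25))):
  for psi in psis:
    for th in(.25,.35,.45,.55):
        R=orient(th,psi); q,e=ik(np.array(G)+17*R[:,1],R,p,s['qpos']); print(name,psi,th,q,round(e,4))
E
```

```text
[314.687  -0.199 482.263  36.862 526.854 317.545  43.552] [ 0.121 -0.06  -0.023  0.017  0.051  0.021  0.004  0.037 -0.     0.001
  0.044  0.001]
bent -0.1 0.25 [-0.079  0.336  2.178 -0.014  0.377 -1.537] 0.0
bent -0.1 0.35 [-0.077  0.317  2.241 -0.034  0.233 -1.517] 0.0
bent -0.1 0.45 [-0.076  0.31   2.3   -0.129  0.082 -1.42 ] 0.0
bent -0.1 0.55 [-0.053  0.31   2.32  -1.19   0.05  -0.34 ] 0.0618
bent 0 0.25 [-0.096  0.336  2.179  0.064  0.379 -1.723] 0.0
bent 0 0.35 [-0.102  0.316  2.243  0.15   0.237 -1.813] 0.0
bent 0 0.45 [-0.11   0.309  2.302  0.522  0.096 -2.19 ] 0.0
bent 0 0.55 [-0.109  0.307  2.326  1.275  0.05  -2.94 ] 0.0551
bent 0.05 0.25 [-0.104  0.336  2.179  0.102  0.381 -1.815] 0.0
bent 0.05 0.35 [-0.115  0.316  2.242  0.236  0.244 -1.955] 0.0
bent 0.05 0.45 [-0.127  0.309  2.302  0.724  0.116 -2.451] 0.0
bent 0.05 0.55 [-0.121  0.307  2.323  1.222  0.073 -2.94 ] 0.0612
snap -0.16 0.25 [-0.459  0.342  2.17   0.189  0.397 -2.036] 0.0
snap -0.16 0.35 [-0.479  0.323  2.232  0.408  0.274 -2.266] 0.0
snap -0.16 0.45 [-0.502  0.316  2.291  0.938  0.182 -2.811] 0.0
snap -0.16 0.55 [-0.493  0.312  2.303  1.084  0.152 -2.94 ] 0.0797
snap -0.25 0.25 [-0.444  0.34   2.172  0.127  0.387 -1.876] 0.0
snap -0.25 0.35 [-0.457  0.321  2.235  0.287  0.252 -2.044] 0.0
snap -0.25 0.45 [-0.472  0.313  2.295  0.802  0.134 -2.569] 0.0
snap -0.25 0.55 [-0.467  0.311  2.314  1.183  0.096 -2.94 ] 0.0647
```

Run:
```python
from h import *
from fk import ik,tool
p=np.load('fkp.npy'); s=robot.read_state()
R=orient(.4,-.1); t=np.array([510.3,2.4,30])+14*R[:,1]
plan([(t-90*R[:,1],R),(t,R)])
q=s['qpos']
for k in(90,60,30,0): q,e=ik(t-k*R[:,1],R,p,q); print(q.round(3),e)
```

```text
shift [-8.  63.9 28.9] turn [-0.078 -0.014 -0.013] rows 1.6933903543503008 0.6443996629387877
shift [ -6.8 153.7  21.9] turn [-0.078 -0.014 -0.013] rows 3.7253800772940564 0.6443996629387877
[-0.072  0.033  2.34  -0.03   0.369 -1.518] 1.642382483612743e-11
[-0.073  0.122  2.325 -0.036  0.294 -1.512] 4.5880549097100794e-10
[-0.074  0.211  2.306 -0.045  0.225 -1.503] 1.6098268621838306e-15
[-0.075  0.299  2.283 -0.061  0.16  -1.487] 1.239758028154095e-14
```

Request:
servo_tool(
  increments=[
    [[-8,32,29],[-0.078,-0.014,-0.013]],
    [[-8,64,29],[-0.078,-0.014,-0.013]],
    [[-8,64,29],[-0.078,-0.014,-0.013]],
    [[-8,64,29],[-0.078,-0.014,-0.013]],
    [[-8,85,27],[-0.078,-0.014,-0.013]],
    [[-7,105,25],[-0.078,-0.014,-0.013]],
    [[-7,125,24],[-0.078,-0.014,-0.013]],
    [[-7,140,23],[-0.078,-0.014,-0.013]],
    [[-7,154,22],[-0.078,-0.014,-0.013]],
    [[-7,154,22],[-0.078,-0.014,-0.013]],
    [[-7,154,22],[-0.078,-0.014,-0.013]],
    [[-7,154,22],[-0.078,-0.014,-0.013]],
  ],
)

```text
clock: 4.78
ee_pos: [510.2, 0.9, 11.7]
orientation: [[0.099, 0.38, -0.919], [0.995, -0.041, 0.091], [-0.003, -0.924, -0.383]]
ft_force: [1.4, 0.2, 0.8]
width: 28.6
```

Run:
```python
from h import *
s=robot.read_state(); print(s['qpos'],s['ee_pos'],s['joint_velocities'])
R=orient(.4,-.1); t=np.array([510.3,2.4,30])+14*R[:,1]; print(t);plan([(t,R)])
```

```text
[-0.07619363  0.30640944  2.28960512 -0.07791313  0.15352055 -1.47347864] [510.16078537   0.89259428  11.6518095 ] [ 0.00109532 -0.00516979  0.0212858  -0.00017363 -0.00440438  0.00096486]
[515.72462022   1.85572251  17.10514608]
shift [ 1.5 -3.  -7.1] turn [-0.007  0.002 -0.003] rows 0.18824978855509336 0.06413737530856932
```

Request:
servo_tool(
  increments=[
    [[1.5,-3,-7],[0,0,0]],
    [[1.5,-3,-7],[0,0,0]],
    [[1.5,-3,-7],[0,0,0]],
  ],
)

```text
clock: 5.03
ee_pos: [514.3, 2.1, 16.2]
orientation: [[0.099, 0.379, -0.92], [0.995, -0.041, 0.09], [-0.003, -0.924, -0.381]]
ft_force: [0.3, 0.1, -0.2]
width: 28.0
```

Request:
servo_tool(
  increments=[
    [[0,0,0],[0,0,0]],
    [[0,0,0],[0,0,0]],
    [[0,0,0],[0,0,0]],
    [[0,0,0],[0,0,0]],
    [[0,0,0],[0,0,0]],
    [[0,0,0],[0,0,0]],
  ],
  fingers=0,
  squeeze=60,
)

```text
clock: 5.53
ee_pos: [513.6, 2.1, 15.3]
orientation: [[0.1, 0.378, -0.92], [0.995, -0.041, 0.091], [-0.003, -0.925, -0.38]]
ft_force: [-0.9, 1.3, 8.3]
width: 11.9
```

Run:
```python
from h import *
from fk import ik
np.set_printoptions(precision=3,suppress=True)
p=np.load('fkp.npy'); s=robot.read_state()
R0=np.array(s['orientation']); e0=s['ee_pos']
for psi in(-.1,-.4):
  R=orient(.35,psi); q=s['qpos']
  G=np.array([477,-413,24]); t=G+14*R[:,1]; t[2]=11
  print(psi,t)
  up=e0-140*R0[:,1]; g=[(up,R0),((up+[t[0],t[1],160])/2*[1,1,0]+[0,0,160],orient(.38,(psi-.1)/2)),(np.r_[t[:2],150],R),(t,R)]
  plan(g)
  for a,b in g: q,e=ik(np.array(a),b,p,q); print(q,e)
```

```text
-0.1 [ 481.777 -413.479   11.   ]
shift [  -0. -140.    0.] turn [0. 0. 0.] rows 3.3573141486810543 0.0
shift [-208.6 -141.5  -34.7] turn [ 0.01   0.001 -0.003] rows 6.101203795328575 0.08226432031353105
shift [-417.  -119.7  -59.8] turn [ 0.04   0.001 -0.003] rows 10.503448655193672 0.31973010978262645
shift [-416.6    8.8   -7. ] turn [ 0.04   0.001 -0.003] rows 9.99494799988357 0.31973010978262645
[-0.067 -0.107  2.347 -0.031  0.512 -1.515] 2.1774561285590174e-15
[-0.603 -0.005  2.21   0.312  0.623 -2.3  ] 2.3342188956868492e-14
[-0.902  0.283  1.891  0.369  0.753 -2.617] 2.270487472787204e-12
[-0.902  0.511  1.929  0.526  0.513 -2.81 ] 9.18618358633881e-13
-0.4 [ 481.422 -414.869   11.   ]
shift [  -0. -140.    0.] turn [0. 0. 0.] rows 3.3573141486810543 0.0
shift [-209.3 -141.6  -34.6] turn [0.01  0.14  0.054] rows 6.115346823614505 1.2033004488403434
shift [-418.5 -119.8  -59.6] turn [0.04  0.281 0.106] rows 10.53570317441655 2.4218786431582515
shift [-418.1    8.8   -6.8] turn [0.04  0.281 0.106] rows 10.028838080630168 2.4218786431582515
[-0.067 -0.107  2.347 -0.031  0.512 -1.515] 2.1774561285590174e-15
[-0.564 -0.015  2.221  0.21   0.583 -2.04 ] 1.5104805531145147e-10
[-0.856  0.255  1.929  0.25   0.657 -2.202] 2.5463328614715017e-14
[-0.856  0.489  1.968  0.401  0.397 -2.375] 1.463102557130216e-13
```

Request:
servo_tool(
  increments=[
    [[0,-20,0],[0,0,0]],
    [[0,-55,0],[0,0,0]],
    [[0,-95,0],[0,0,0]],
    [[0,-130,0],[0,0,0]],
    [[-25,-140,-5],[0,0,0]],
    [[-60,-141,-10],[0,0.01,0.004]],
    [[-100,-142,-17],[0.005,0.03,0.01]],
    [[-140,-142,-24],[0.01,0.05,0.015]],
    [[-180,-141,-30],[0.01,0.06,0.02]],
    [[-220,-140,-36],[0.02,0.07,0.025]],
    [[-260,-136,-41],[0.02,0.09,0.03]],
    [[-300,-132,-46],[0.03,0.1,0.035]],
    [[-340,-128,-51],[0.03,0.11,0.04]],
    [[-380,-124,-56],[0.04,0.13,0.045]],
    [[-417.5,-120,-60],[0.04,0.14,0.05]],
    [[-417.5,-120,-60],[0.04,0.14,0.05]],
    [[-417.5,-120,-60],[0.04,0.14,0.05]],
    [[-417.5,-120,-60],[0.04,0.14,0.05]],
  ],
)

```text
clock: 7.03
ee_pos: [480.0, -412.6, 147.8]
orientation: [[0.246, 0.328, -0.912], [0.969, -0.08, 0.232], [0.003, -0.941, -0.337]]
ft_force: [-0.1, 0.2, -0.7]
width: 12.2
```

Run:
```python
from h import *
snap('scene','s1'); s=robot.read_state(); print(s['clock'],s['ee_pos'],s['width'],s['qpos'])
R=orient(.35,-.25); t=np.array([477,-413,24])+14*R[:,1]; t[2]=11; print(t); plan([(t+[0,0,40],R),(t,R)])
# tray top check from scene depth (rim)
a=cv2.imread('pics/s1.png')[200:430,230:460]; cv2.imwrite('pics/s1c.png',cv2.resize(a,None,fx=2.5,fy=2.5))
```

```text
7.0833 [ 480.23100442 -412.00775454  148.07045785] 12.246499663938511 [-0.87967388  0.26802834  1.91460479  0.31662181  0.70362312 -2.41878827]
[ 481.65133123 -414.18767985   11.        ]
shift [-2. 92. 31.] turn [-0.006  0.002  0.003] rows 2.3286647502652933 0.05284602204309508
shift [ -2.1 129.7  44.5] turn [-0.006  0.002  0.003] rows 3.287653447757751 0.05284602204309508
```

View pics/s1c.png

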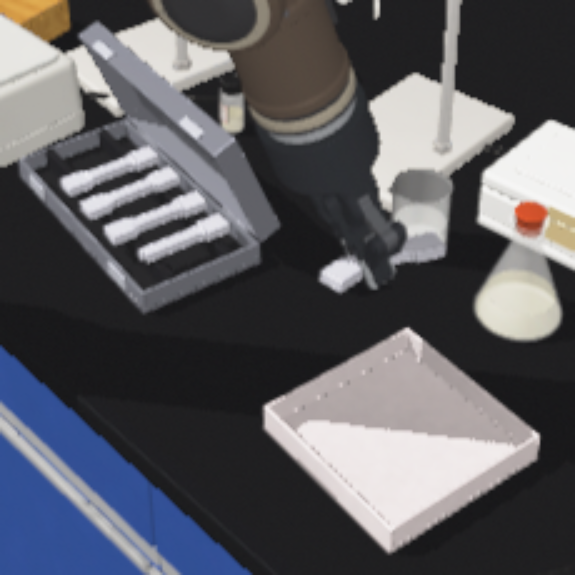

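The bent specimen is in the grip, the four others are undisturbed, and the tray is clear below. Lowering and releasing.

Request:
servo_tool(
  increments=[
    [[-2,35,12],[0,0,0]],
    [[-2,65,22],[0,0,0]],
    [[-2,92,31],[0,0,0]],
    [[-2,110,38],[0,0,0]],
    [[-2,124,43],[0,0,0]],
    [[-2,129,44],[0,0,0]],
    [[-2,129,44],[0,0,0]],
    [[-2,129,44],[0,0,0]],
    [[-2,129,44],[0,0,0]],
  ],
)

```text
clock: 7.83
ee_pos: [484.1, -416.9, 14.8]
orientation: [[0.245, 0.331, -0.911], [0.97, -0.085, 0.23], [-0.001, -0.94, -0.342]]
ft_force: [-0.1, 0.4, -1.2]
width: 12.0
```

Request:
servo_tool(
  increments=[
    [[0,0,0],[0,0,0]],
    [[0,0,0],[0,0,0]],
    [[0,0,0],[0,0,0]],
    [[0,0,0],[0,0,0]],
  ],
  fingers=0.33,
)

```text
clock: 8.17
ee_pos: [483.4, -417.0, 13.8]
orientation: [[0.246, 0.331, -0.911], [0.969, -0.084, 0.231], [-0.001, -0.94, -0.341]]
ft_force: [-1.0, -0.4, 0.4]
width: 28.2
```

Run:
```python
from h import *
from fk import ik
np.set_printoptions(precision=3,suppress=True)
p=np.load('fkp.npy'); s=robot.read_state(); e0=s['ee_pos']; R0=np.array(s['orientation']); q=s['qpos']
R=orient(.36,-.16); G=np.array([489,-168.5,30])+(-8)*np.array([.988,-.154,0]); t=G+14*R[:,1]; print(e0,t)
g=[(e0+[-30,20,140],R0),(t-100*R[:,1],R),(t,R)]; plan(g)
for a,b in g: q,e=ik(np.array(a),b,p,q); print(q,e)
```

```text
[ 483.354 -416.951   13.845] [ 485.965 -168.054   16.897]
shift [  11.9 -143.2  -15.8] turn [0. 0. 0.] rows 3.4668662577460334 0.0
shift [ 238.7 -122.9   55.1] turn [-0.012 -0.083 -0.031] rows 6.573960841956746 0.7127515343202042
shift [241.9 -23.   54. ] turn [-0.012 -0.083 -0.031] rows 5.969532129545894 0.7127515343202042
[-0.901  0.205  1.982  0.327  0.7   -2.448] 1.0624213453738805e-11
[-0.519  0.022  2.307  0.267  0.488 -2.146] 1.184096774320494e-12
[-0.488  0.304  2.257  0.451  0.264 -2.317] 3.995937961197467e-10
```

Request:
servo_tool(
  increments=[
    [[3,-40,0],[0,0,0]],
    [[6,-80,0],[0,0,0]],
    [[12,-120,-5],[0,0,0]],
    [[30,-143,-10],[0,0,0]],
    [[70,-143,0],[0,-0.02,0]],
    [[110,-140,15],[0,-0.03,-0.01]],
    [[150,-135,30],[0,-0.05,-0.02]],
    [[190,-130,42],[-0.01,-0.07,-0.03]],
    [[225,-125,52],[-0.012,-0.083,-0.031]],
    [[239,-123,55],[-0.012,-0.083,-0.031]],
    [[239,-123,55],[-0.012,-0.083,-0.031]],
    [[239,-123,55],[-0.012,-0.083,-0.031]],
    [[239,-123,55],[-0.012,-0.083,-0.031]],
    [[239,-123,55],[-0.012,-0.083,-0.031]],
  ],
)

```text
clock: 9.33
ee_pos: [452.1, -163.5, 111.1]
orientation: [[0.16, 0.349, -0.923], [0.987, -0.057, 0.15], [-0.0, -0.935, -0.354]]
ft_force: [0.9, -0.8, -0.8]
width: 27.9
```

Run:
```python
from h import *
snap('wrist','w3'); snap('side','d3')
np.set_printoptions(precision=2,suppress=True)
P=cloud('wrist','w3'); z=np.load('w3.npz');R=z['R'];p=z['pos']; L=(P-p)@R
for xc in(470,480,490):
    m=(abs(P[...,2]-34.5)<4)&(abs(L[...,0])<25)&(abs(P[...,0]-xc)<5); print(m.sum(),P[m].mean(0),np.percentile(L[m][:,0],[2,50,98]))
R=orient(.36,-.16); G=np.array([489,-168.5,30])+(-8)*np.array([.988,-.154,0]); t=G+14*R[:,1]; plan([(t,R)]); print(p,robot.read_state()['ee_pos'],robot.read_state()['qpos'])
a=cv2.imread('pics/d3.png')[150:330,280:480]
cv2.imwrite('pics/d3c.png',np.hstack([cv2.resize(a,None,fx=2,fy=2),cv2.resize(cv2.imread('pics/w3.png'),(400,360))]))
```

```text
320 [ 469.89 -166.19   34.72] [-5.5   0.01  6.02]
288 [ 479.95 -167.96   34.81] [-5.63  0.01  5.6 ]
263 [ 489.94 -169.46   34.72] [-5.72  0.02  5.76]
shift [  0.9 100.    0.7] turn [ 0. -0. -0.] rows 2.398092603449222 0.011815524402404461
[ 452.13 -163.45  111.08] [ 451.69 -163.35  110.72] [-0.52  0.02  2.31  0.27  0.49 -2.15]
```

View pics/d3c.png

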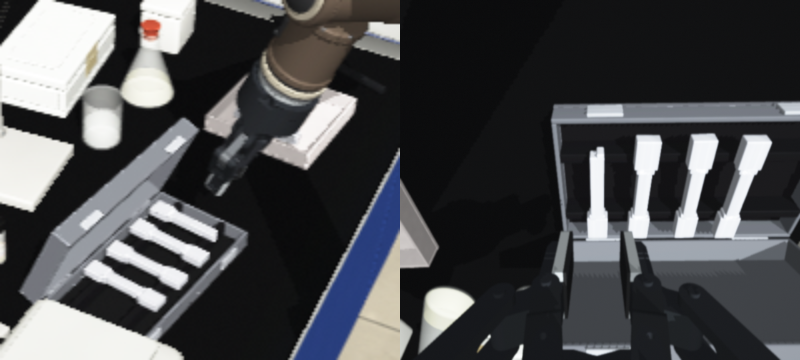

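The jaws are centred on the snapped specimen to within 0.1 mm, so I'll go straight in.

Request:
servo_tool(
  increments=[
    [[0,30,0],[0,0,0]],
    [[0,55,0],[0,0,0]],
    [[0,75,0],[0,0,0]],
    [[0,90,0],[0,0,0]],
    [[0,100,0],[0,0,0]],
    [[0,100,0],[0,0,0]],
    [[0,100,0],[0,0,0]],
  ],
)

```text
clock: 10.02
ee_pos: [485.6, -168.0, 15.9]
orientation: [[0.16, 0.346, -0.924], [0.987, -0.055, 0.15], [0.001, -0.937, -0.35]]
ft_force: [0.3, -0.0, -1.3]
width: 28.1
```

Request:
servo_tool(
  increments=[
    [[0,0,0],[0,0,0]],
    [[0,0,0],[0,0,0]],
    [[0,0,0],[0,0,0]],
    [[0,0,0],[0,0,0]],
    [[0,0,0],[0,0,0]],
    [[0,0,0],[0,0,0]],
  ],
  fingers=0,
)

```text
clock: 10.52
ee_pos: [486.1, -167.7, 17.3]
orientation: [[0.159, 0.348, -0.924], [0.987, -0.056, 0.149], [-0.0, -0.936, -0.353]]
ft_force: [-4.4, -0.3, 6.3]
width: 10.7
```

Run:
```python
from h import *
from fk import ik
np.set_printoptions(precision=3,suppress=True)
p=np.load('fkp.npy'); s=robot.read_state(); e0=s['ee_pos']; R0=np.array(s['orientation']); q=s['qpos']
print(e0,q,s['width'])
R=orient(.35,-.25); G=np.array([469-8,-449-33,24]); t=G+14*R[:,1]; t[2]=14; print(t)
g=[(e0-130*R0[:,1],R0),(t+[0,0,140],R),(t,R)]; plan(g)
for a,b in g: q,e=ik(np.array(a),b,p,q); print(q,e)
```

```text
[ 486.142 -167.706   17.291] [-0.487  0.303  2.258  0.451  0.263 -2.317] 10.653715196510593
[ 465.651 -483.188   14.   ]
shift [   0. -130.   -0.] turn [0. 0. 0.] rows 3.1175059952038375 0.0
shift [-314.7 -117.4  -76.2] turn [0.011 0.085 0.031] rows 8.259915754118481 0.7278399921419322
shift [-314.7   13.6  -26.8] turn [0.011 0.085 0.031] rows 7.5818624328256465 0.7278399921419322
[-0.529 -0.06   2.311  0.24   0.566 -2.122] 1.3184060405318664e-15
[-0.978  0.334  1.813  0.338  0.757 -2.518] 8.300980459296137e-15
[-0.978  0.549  1.852  0.474  0.523 -2.685] 3.0956129415117735e-15
```

Request:
servo_tool(
  increments=[
    [[0,-20,0],[0,0,0]],
    [[0,-55,0],[0,0,0]],
    [[0,-95,0],[0,0,0]],
    [[-10,-125,0],[0,0,0]],
    [[-40,-130,-8],[0,0,0]],
    [[-80,-130,-18],[0,0.02,0.01]],
    [[-120,-129,-28],[0,0.03,0.01]],
    [[-160,-128,-38],[0.01,0.04,0.015]],
    [[-200,-125,-48],[0.01,0.05,0.02]],
    [[-240,-122,-58],[0.01,0.06,0.025]],
    [[-280,-119,-68],[0.01,0.08,0.03]],
    [[-315,-117,-76],[0.011,0.085,0.031]],
    [[-315,-117,-76],[0.011,0.085,0.031]],
    [[-315,-117,-76],[0.011,0.085,0.031]],
    [[-315,-117,-76],[0.011,0.085,0.031]],
  ],
)

```text
clock: 11.77
ee_pos: [464.7, -482.0, 151.4]
orientation: [[0.247, 0.329, -0.911], [0.969, -0.081, 0.234], [0.003, -0.941, -0.339]]
ft_force: [-0.2, 0.8, 0.3]
width: 10.5
```

Run:
```python
from h import *
snap('wrist','w4'); snap('scene','s4'); s=robot.read_state(); print(s['clock'],s['ee_pos'],s['width'])
R=orient(.35,-.25); t=np.array([465.7,-483.2,14]); plan([(t+[0,0,40],R),(t,R)])
a=cv2.imread('pics/s4.png')[230:430,270:460]
cv2.imwrite('pics/c4.png',np.hstack([cv2.resize(a,(380,400)),cv2.resize(cv2.imread('pics/w4.png'),(420,400))]))
```

```text
11.8667 [ 464.96207637 -481.05995124  151.64176272] 10.243505962092613
shift [-2.2 92.3 32. ] turn [-0.004  0.     0.003] rows 2.3421582663572895 0.038674313830687534
shift [ -2.3 129.9  45.5] turn [-0.004  0.     0.003] rows 3.3012080631127763 0.038674313830687534
```

View pics/c4.png

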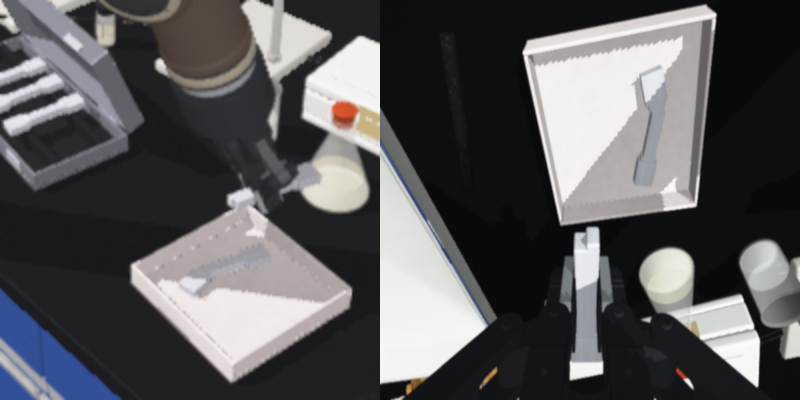

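The bent one is in the tray at its +y side, and the snapped one is held over the free half. Lowering and releasing.

Request:
servo_tool(
  increments=[
    [[-2,35,12],[0,0,0]],
    [[-2,65,22],[0,0,0]],
    [[-2,92,31],[0,0,0]],
    [[-2,110,38],[0,0,0]],
    [[-2,124,43],[0,0,0]],
    [[-2,130,45],[0,0,0]],
    [[-2,130,45],[0,0,0]],
    [[-2,130,45],[0,0,0]],
  ],
)

```text
clock: 12.53
ee_pos: [467.3, -484.9, 15.4]
orientation: [[0.247, 0.331, -0.911], [0.969, -0.083, 0.232], [0.001, -0.94, -0.341]]
ft_force: [-0.4, 0.6, 0.6]
width: 10.3
```

Request:
servo_tool(
  increments=[
    [[0,0,0],[0,0,0]],
    [[0,0,0],[0,0,0]],
    [[0,0,0],[0,0,0]],
    [[0,0,0],[0,0,0]],
  ],
  fingers=0.33,
)

```text
clock: 12.87
ee_pos: [467.4, -486.3, 16.3]
orientation: [[0.247, 0.332, -0.91], [0.969, -0.085, 0.232], [-0.0, -0.94, -0.343]]
ft_force: [-0.1, 0.4, -0.8]
width: 28.9
```

Request:
servo_tool(
  increments=[
    [[0,-30,0],[0,0,0]],
    [[0,-70,0],[0,0,0]],
    [[0,-110,0],[0,0,0]],
    [[0,-140,0],[0,0,0]],
    [[0,-160,0],[0,0,0]],
    [[0,-170,0],[0,0,0]],
    [[0,-170,0],[0,0,0]],
    [[0,-170,0],[0,0,0]],
  ],
  fingers=0,
)

```text
clock: 13.53
ee_pos: [410.6, -471.4, 174.8]
orientation: [[0.248, 0.331, -0.911], [0.969, -0.084, 0.233], [0.001, -0.94, -0.341]]
ft_force: [0.1, -0.5, -0.2]
width: 0.3
```

Run:
```python
from h import *
from fk import ik
np.set_printoptions(precision=3,suppress=True)
snap('wrist','w5'); P=cloud('wrist','w5')
im=np.load('w5.npz')['p']; cv2.imwrite('pics/w5s.png',cv2.resize(im[:,:,::-1],(480,360)))
s=robot.read_state(); print(s['clock'],s['ee_pos'],s['qpos'])
# lid push: hinge frame at c+62, z22
c=np.array([501,-81.8,0]); X=np.array([np.cos(-.157),np.sin(-.157),0]); 
p=np.load('fkp.npy'); q=s['qpos']
def lidpt(a,lx=-105,lz=25):  # lid opens: rotate so that -x goes up
    return c+X*(62+lx*np.cos(a)+lz*np.sin(a))+np.array([0,0,22-lx*np.sin(a)+lz*np.cos(a)])
for a in(1.2,1,.8,.6,.4,.2,0): print(a,lidpt(a),lidpt(a,-124))
```

```text
13.5833 [ 410.344 -470.575  173.455] [-1.049  0.234  1.898  0.35   0.796 -2.589]
1.2 [547.672 -89.188 128.923] [540.872 -88.112 146.632]
1 [526.982 -85.913 123.862] [516.842 -84.308 139.85 ]
0.8 [507.696 -82.86  114.74 ] [494.622 -80.79  128.37 ]
0.6 [490.586 -80.151 101.921] [475.097 -77.699 112.649]
0.4 [476.331 -77.895  85.915] [459.046 -75.159  93.314]
0.2 [465.502 -76.181  67.362] [447.11  -73.269  71.137]
0 [458.529 -75.077  47.   ] [439.763 -72.106  47.   ]
```

View pics/w5s.png

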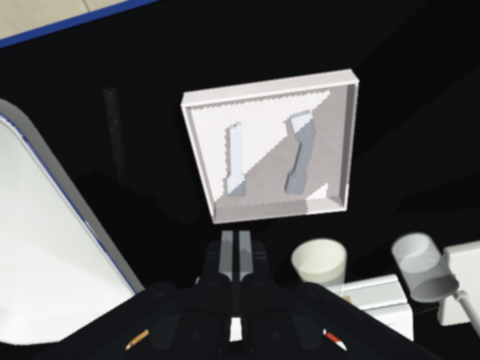

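Both faulty specimens lie flat in the tray, the snapped one at (235,160) and the bent one at (298,150). Next I'll plan the lid push and check the clearance behind it.

Run:
```python
from h import *
from fk import ik
np.set_printoptions(precision=1,suppress=True)
print('vial,beaker,flask,rodR,rodL',px('scene','scene0',[(323,246),(397,292),(437,318),(408,258),(301,215)]))
P=cloud('scene','scene0'); c=np.array([501,-81.8,0]); X=np.array([np.cos(-.157),np.sin(-.157),0]);Y=np.array([-X[1],X[0],0])
Q=(P-c)@np.c_[X,Y,[0,0,1]]
m=(Q[...,0]>85)&(Q[...,0]<200)&(abs(Q[...,1])<100)&(Q[...,2]>12)&(Q[...,2]<400)
q=Q[m]; h=np.histogram2d(q[:,0],q[:,1],bins=[np.arange(85,201,15),np.arange(-100,101,25)])[0]; print(h.astype(int))
p=np.load('fkp.npy'); s=robot.read_state(); qq=s['qpos']; R=orient(0,-.3)
def lid(a,lx=-105,lz=25): return c+X*(62+lx*np.cos(a)+lz*np.sin(a))+np.array([0,0,22-lx*np.sin(a)+lz*np.cos(a)])
start=lid(1.2)+X*40; 
pts=[np.r_[400,-300,230],start+[0,0,100],start]+[lid(a)+X*12*np.sin(a) for a in(1.1,.9,.7,.5,.3,.15,0)]
np.set_printoptions(precision=2,suppress=True)
for g in pts: qq,e=ik(g,R,p,qq); print(g,qq,round(e,4))
plan([(pts[0],R),(pts[1],R)])
```

```text
vial,beaker,flask,rodR,rodL [[ 664.1  -42.1   22.9]
 [ 645.7 -312.3   38.4]
 [ 637.7 -430.4   42.3]
 [ 779.5 -229.6   24.9]
 [ 689.1   74.7   55.9]]
[[  0   0   0   0   0   0   0   0]
 [  0   0   0   0   0   0   0   0]
 [  0   0   0   0   0   0   0   0]
 [  0   0   0   0   0   0   0   0]
 [  0   0   0   0   0   0 106  23]
 [  0   0   0   1   0   0  51  10]
 [  0  11  23  18   0   0   0   0]]
[ 400 -300  230] [-0.73  0.07  1.92  0.    1.15 -2.  ] 0.0
[587.18 -95.44 228.92] [-0.23  0.25  1.71 -0.    1.18 -1.51] 0.0
[587.18 -95.44 128.92] [-0.23  0.37  1.78 -0.    0.99 -1.51] 0.0
[547.76 -89.2  126.92] [-0.24  0.3   1.88 -0.    0.96 -1.51] 0.0
[526.4  -85.82 119.79] [-0.24  0.27  1.93 -0.    0.94 -1.51] 0.0
[506.46 -82.66 108.76] [-0.25  0.25  1.99 -0.    0.9  -1.52] 0.0
[488.75 -79.86  94.28] [-0.25  0.25  2.03 -0.    0.86 -1.52] 0.0
[473.96 -77.52  76.91] [-0.25  0.25  2.07 -0.    0.82 -1.52] 0.0
[465.15 -76.13  62.41] [-0.25  0.26  2.1  -0.    0.78 -1.53] 0.0
[458.53 -75.08  47.  ] [-0.26  0.28  2.12 -0.    0.74 -1.53] 0.0
shift [162.9 -70.6  30. ] turn [0.35 0.05 0.01] rows 4.316552619360994 2.801002375008661
shift [407.3 -24.6 -92.4] turn [0.35 0.05 0.01] rows 10.03395785772511 2.801002375008661
```

Request:
servo_tool(
  increments=[
    [[40,-35,8],[0.09,0.01,0]],
    [[80,-60,15],[0.18,0.02,0]],
    [[120,-70,22],[0.26,0.04,0]],
    [[155,-72,25],[0.35,0.05,0.01]],
    [[190,-70,15],[0.35,0.05,0.01]],
    [[225,-64,-5],[0.35,0.05,0.01]],
    [[260,-56,-22],[0.35,0.05,0.01]],
    [[295,-48,-40],[0.35,0.05,0.01]],
    [[330,-40,-58],[0.35,0.05,0.01]],
    [[365,-32,-75],[0.35,0.05,0.01]],
    [[407,-25,-92],[0.35,0.05,0.01]],
    [[407,-25,-92],[0.35,0.05,0.01]],
    [[407,-25,-92],[0.35,0.05,0.01]],
    [[407,-25,-92],[0.35,0.05,0.01]],
  ],
)

```text
clock: 14.75
ee_pos: [585.8, -95.7, 227.6]
orientation: [[0.294, -0.007, -0.956], [0.956, 0.001, 0.294], [-0.001, -1.0, 0.007]]
ft_force: [-0.2, -0.2, -0.4]
width: 0.1
```

Run:
```python
from h import *
s=robot.read_state(); print(s['clock'],s['ee_pos'],s['ft_force'])
c=np.array([501,-81.8,0]); X=np.array([np.cos(-.157),np.sin(-.157),0]); R=orient(0,-.3)
def lid(a,lx=-105,lz=25): return c+X*(62+lx*np.cos(a)+lz*np.sin(a))+np.array([0,0,22-lx*np.sin(a)+lz*np.cos(a)])
start=lid(1.2)+X*40
plan([(g,R) for g in [start]+[lid(a)+X*12*np.sin(a) for a in(1.1,.9,.7,.5,.3,.15,0)]])
```

```text
14.75 [585.8273844  -95.7220592  227.58378624] [-0.23927441 -0.23487681 -0.39173555]
shift [ 0.8 98.6 -1.9] turn [-0.007  0.001 -0.001] rows 2.3661968678471887 0.054324407698101665
shift [ -4.8 100.9  37.6] turn [-0.007  0.001 -0.001] rows 2.585608980406797 0.054324407698101665
shift [ -7.9 108.2  59. ] turn [-0.007  0.001 -0.001] rows 2.9613645831811404 0.054324407698101665
shift [-10.7 119.4  78.9] turn [-0.007  0.001 -0.001] rows 3.44088411256235 0.054324407698101665
shift [-13.3 134.   96.6] turn [-0.007  0.001 -0.001] rows 3.972909686038966 0.054324407698101665
shift [-15.4 151.4 111.3] turn [-0.007  0.001 -0.001] rows 4.521333181394023 0.054324407698101665
shift [-16.6 166.  120. ] turn [-0.007  0.001 -0.001] rows 4.927939587509677 0.054324407698101665
shift [-17.5 181.4 126.5] turn [-0.007  0.001 -0.001] rows 5.321453023373632 0.054324407698101665
```

Descending behind the lid, then a slow sweep along its arc, stopping just short of shut to check force.

Request:
servo_tool(
  increments=[
    [[0,35,0],[0,0,0]],
    [[0,70,0],[0,0,0]],
    [[0,97,0],[0,0,0]],
    [[0,98,3],[0,0,0]],
    [[-2,99,14],[0,0,0]],
    [[-4,100,26],[0,0,0]],
    [[-5,101,38],[0,0,0]],
    [[-6,104,49],[0,0,0]],
    [[-8,108,59],[0,0,0]],
    [[-9,113,69],[0,0,0]],
    [[-11,119,79],[0,0,0]],
    [[-12,126,88],[0,0,0]],
    [[-13,134,97],[0,0,0]],
    [[-14,142,104],[0,0,0]],
    [[-15,151,111],[0,0,0]],
    [[-16,159,116],[0,0,0]],
    [[-17,167,120],[0,0,0]],
    [[-17,174,124],[0,0,0]],
    [[-17,178,126],[0,0,0]],
    [[-17,180,126],[0,0,0]],
  ],
)

```text
clock: 16.42
ee_pos: [459.7, -74.7, 49.1]
orientation: [[0.296, -0.005, -0.955], [0.955, 0.001, 0.296], [-0.0, -1.0, 0.005]]
ft_force: [0.3, 1.0, 1.3]
width: -0.2
```

Run:
```python
from h import *
s=robot.read_state(); print(s['clock'],s['ee_pos'],s['ft_force'])
snap('scene','s6'); snap('side','d6')
P=cloud('scene','s6'); c=np.array([501,-81.8,0]); X=np.array([np.cos(-.157),np.sin(-.157),0]);Y=np.array([-X[1],X[0],0])
Q=(P-c)@np.c_[X,Y,[0,0,1]]
for a,b in((-60,-40),(-20,20),(35,60)):
    m=(Q[...,0]>a)&(Q[...,0]<b)&(Q[...,1]>-110)&(Q[...,1]<-50)&(Q[...,2]>5)&(Q[...,2]<120); print(a,np.median(Q[m][:,2]),m.sum())
a=cv2.imread('pics/s6.png')[200:430,220:460];b=cv2.imread('pics/d6.png')[150:380,250:490]
cv2.imwrite('pics/c6.png',cv2.resize(np.hstack([a,b]),(800,383)))
```

```text
16.4167 [459.68866838 -74.71924245  49.09243924] [0.26172775 0.98371022 1.26552355]
-60 48.744794768485804 173
-20 48.32172947939796 286
35 47.084854407999046 168
```

View pics/c6.png

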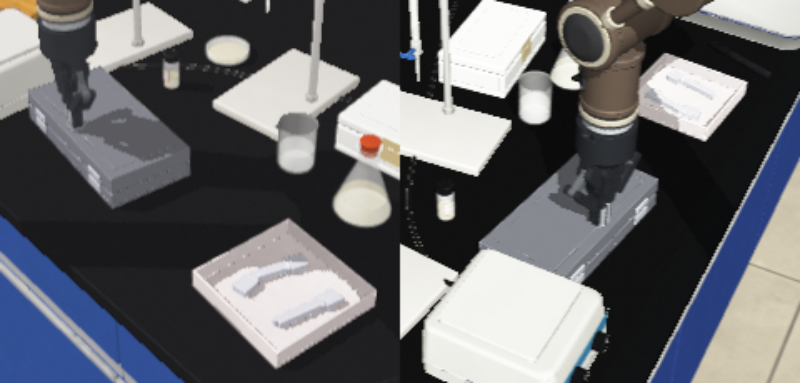

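The lid is nearly shut. I'll press a few millimetres more until it bears, then back off.

Request:
servo_tool(
  increments=[
    [[0,1,0],[0,0,0]],
    [[0,2,0],[0,0,0]],
    [[0,3,0],[0,0,0]],
    [[0,4,0],[0,0,0]],
    [[0,4,0],[0,0,0]],
  ],
)

```text
clock: 16.93
ee_pos: [461.4, -75.2, 47.0]
orientation: [[0.296, -0.002, -0.955], [0.955, 0.0, 0.296], [-0.0, -1.0, 0.002]]
ft_force: [-1.3, 1.3, 5.4]
width: 0.1
```

Request:
servo_tool(
  increments=[
    [[0,-10,0],[0,0,0]],
    [[0,-40,0],[0,0,0]],
    [[0,-80,0],[0,0,0]],
    [[0,-120,0],[0,0,0]],
    [[0,-150,0],[0,0,0]],
    [[0,-150,0],[0,0,0]],
    [[0,-150,0],[0,0,0]],
    [[0,-150,0],[0,0,0]],
  ],
)

```text
clock: 17.6
ee_pos: [461.0, -75.1, 196.3]
orientation: [[0.296, -0.002, -0.955], [0.955, 0.0, 0.296], [-0.0, -1.0, 0.002]]
ft_force: [-0.2, -0.2, -0.4]
width: -0.0
```

Run:
```python
from h import *
snap('scene','s7'); P=cloud('scene','s7'); c=np.array([501,-81.8,0]); X=np.array([np.cos(-.157),np.sin(-.157),0]);Y=np.array([-X[1],X[0],0])
Q=(P-c)@np.c_[X,Y,[0,0,1]]
m=(abs(Q[...,0])<55)&(abs(Q[...,1])<110)&(abs(Q[...,2]-48)<8); q=Q[m]
A=np.c_[q[:,:2],np.ones(len(q))]; print('lid plane',np.linalg.lstsq(A,q[:,2],rcond=None)[0],len(q))
print('tray: ',P[(P[...,0]>400)&(P[...,0]<545)&(P[...,1]>-520)&(P[...,1]<-380)&(P[...,2]<60)][:,2].max())
s=robot.read_state(); print(s['clock'],s['ee_pos'])
```

```text
lid plane [-1.77808198e-03 -9.81137327e-04  4.71620939e+01] 2588
tray:  27.429433590892927
17.65 [460.31282761 -74.93376299 195.30927276]
```

The lid plane slopes 0.002 rad and sits at 47.2 mm, so it is shut. Handing in.

```bash
python3 -c "
from workcell import robot
print(robot.job_done())"
```

```text
the job is handed in; nothing more can be done
None
```

I put the bent and the snapped specimen in the white reject tray, closed the lid, and handed the job in at about 17.7 s of the 72 s allowed. The hand-in reports no verdict.

**Last checks:**
- **Tray:** the pictures show both faulty specimens lying flat and apart. Nothing in the tray measured higher than 27 mm, which is about rim height.
- **Lid:** its top fits a plane at 47.2 mm with a slope of 0.002 rad, so it is fully shut. It bore about 5 N at the last push.
- **Arm:** at hand-in it was about 150 mm above the lid, touching nothing.
- **Sound specimens:** they looked undisturbed in the last views before the lid closed. I did not measure them again after that.
- **Glassware:** it looked in place in the last picture, but I did not measure its positions again.

**What went differently from plan:**
- **Failed approach:** the first reach for the bent specimen, leaning 35 degrees, ran into wrist joint stops and halted above the specimens. I gripped both at about 20 to 23 degrees instead, which is less lean than the 30 to 45 advised. I saw no sign of touching the lid.
- **Odd reading:** the grip on the snapped specimen read 10.2 to 10.7 mm on its 12 mm waist, but it held.

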